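Clamp the router: lock tab off, touch, then a quarter turn

ROBOT

A 6-joint arm with a two-finger parallel gripper is mounted at the origin on the work surface. World frame = base frame: x ahead of the robot, y to its left, z up, the work surface at z = 0. Lengths are in m, angles in rad, forces in N, time in s.
With the tool pointing down it reaches from about 0.225 to 0.875 m from the base axis. Payload 3.4 kg.
Tool frame: the origin (TCP) lies between the finger pads; the fingertips stand 11 mm ahead of it and the grasp point (between the pads) lies 8 mm behind it; z points along the fingers, y is the direction in which the jaws open and shut (so a half turn about z gives the same grasp; the last joint's range is limited). The gripper opens to 85 mm and grips with 20 to 120 N. Pads are 22 mm wide; open, the fingers measure 114 mm over their backs; the gripper's body (76 mm by 85 mm) begins 54 mm behind the grasp point. The pads swing forward as they close: fully open they stand 13 mm farther back than shut.
Start: joints at [-1.47, 0.276, 1.505, -0, 1.361, -0.121], TCP at [0.126, -0.561, 0.242] pointing down, gripper open.
Joint ranges: [-2.89, 2.89], [-0.75, 2.08], [0.22, 2.7], [-1.18, 4.32], [0.11, 2.71], [-2.7, 2.7]. Speed limits (rad/s): [2.57, 2.57, 3.14, 3.14, 3.14, 3.14].

INTERFACE

Orientations are given as a unit quaternion [w, x, y, z].
In Python, from bench import readout, snapshot, job gives the robot as it stands.
- The arm moves only by the tool arm_command, never from a script. Its argument "deltas" is a list of rows, each a list of 7 numbers: the opening, from -1 (shut) to 1 (fully open), then the shift along the tool's x, y, z in units of 40 mm (1.0 is 40 mm), then the turn, a rotation vector about the tool's x, y, z in units of 8 degrees (1.0 is 8 degrees). In form: [[hand, dx, dy, dz, wx, wy, wz], ...]. A call has exactly 8 rows; each row shifts and turns the commanded pose from where the row before left it, along the tool's axes as they then stand; what a row does not reach is not made up. A row lasts 1/10 s, in which the tool goes at most 50 mm and 8.59 degrees, less where a joint would pass 70% of its speed; a pose out of reach is approached as far as the arm can. A call is refused whole if a number of a shift passes 1 or a number of a turn 1, either way. A call with a gripper value outside its range is refused whole. The fingers move at their own pace and stop on an object; the grip force is fixed at half the most. Time passes only in rows, so rows that do not move let the fingers close, or fill a call up. It gives the time, the measured TCP pose, the force and the opening at its end, in the units of the state.
- readout.state(): the state, without advancing time (a new reading comes with each control period).
- snapshot(name): name is "scene" or "top"; returns a dict with "color" (480x640x3 uint8, red, green, blue), "range_z" (480x640 float32, m along the optical axis (not along the pixel's ray), 0 where there is no reading), "camera_matrix" (3x3 intrinsics, pixels), "world_from_camera" (4x4, takes a point from camera to world coordinates). Camera axes: x right, y down, z forward; pixel columns grow to the right and rows downward; lengths in m; the calibration is good to about 2 mm. A picture is of the moment at which its call begins.
- job.hand_in(): hands the job in, once; it reports no verdict.
The state is a dict: "t": time; "qpos": joint angles; "joint_vel": joint speeds; "joint_efforts": joint torques, N m; "ee_pos": TCP position; "tcp_rot": TCP orientation; "wrist_force": force on the tool from outside, world axes, zero at the start; "torque": the same for the moment, N m; "grip_width": opening from 0.0 (shut) to 1.0 (fully open).
Only numpy, scipy, OpenCV 4.12 (cv2) and the standard library are available. Lean on these libraries where they do the work, as an engineer would, in place of code of your own. Each camera call takes 0.05 s, during which the arm holds its last target. There are 200 camera calls.

TASK

The compact router stands in a steel hold-down clamp on the glass shelf. Slide the clamp's lock tab fully back so that the knob is free, then turn the wing knob clockwise until its foot just touches the router and add one quarter turn more, no tighter: the case would crack. Let go, and leave the router where it stands and the other things on the shelf undisturbed.

Things in the scene. Friction and masses are not known exactly. Their poses are not given: they have to be found in the camera images.
- clamp: Steel hold-down clamp fixed on the glass shelf. Origin on the vertical knob axis at the shelf's top, 65 mm over the work surface; x points from lock tab (front) to rear column. Base 130 x 100 x 6 mm; column at x = 63, 92 tall; top arm 30 wide (y), x from -87 to 71, top at z = 92. Knob on the arm at x = 0, lock tab in front of it; nothing else stands above the arm
- knob: Wing knob on the arm, turns about the vertical axis and keeps its height while the foot under the arm moves 16 mm per turn; clockwise from above lowers the foot. It stays where it is left. Origin on the axis at the shelf's top height; x along the wing: a black bar 46 mm long (x), 14 thick (y), 24 tall, from z = 122 to 146 mm, on a neck of 9 mm radius
- knob_grip (a point): Centre of the wing bar, on the axis, 134 mm over the shelf's top. Grip the bar across or over its ends. The touch comes after 1 to 2.7 rad of turning and must be felt: the screw's drag is 0.26 N m, always against the motion; at the touch the foot's load adds 0.1 N m (within 10 degrees), 0.18 after the quarter turn, always urging the knob back counterclockwise, also when standing still
- tab (a joint): Travel of the lock tab: 0 = locked (tongue between the knob's lugs, the knob cannot turn), 0.018 m = fully back against its stop. It slides along the clamp's -x, stays where it is left, and takes about 2 N
- tab_fin (a point): Centre of the lock tab's upright black fin: 22 mm long (clamp x), 10 mm thick (clamp y), 22 mm tall, between 96 and 118 mm above the shelf's top; locked it is 58 mm in front of the knob axis. Pinch it across its thickness, or push it, and slide it away from the knob
- router: Loose grey router, 90 (x) x 110 (y) x 32 mm, about 0.3 kg, on a springy rubber cradle in the clamp under the foot. Origin at the centre of its underside. The foot, 24 mm across, meets the middle of its top; it starts 2 to 7 mm above it, which differs each time and is not measured
- soap_dish: Bystander: open steel soap dish 85 x 125 x 22 mm, origin at the centre of its underside
- latch_box: Bystander: closed white plastic box 88 x 113 x 59 mm with a snap latch, origin at the centre of its underside
- bell: Bystander: white ceramic hourglass-shaped bell, 56 mm across, 70 mm tall, origin at the centre of its underside
- clothes_peg: Bystander: blue plastic clothes peg lying flat, 75 x 17 x 12 mm, origin at the centre of its underside
Not all that is in view belongs to the job. What is shaped like the router but green or purple is not meant.

How it is judged:
By the outcome, as a careful person would: the job done as asked, in the order asked, and still so for the second after the job is handed in, with the robot touching nothing.
It also fails if it takes over 72 s, if anything falls off the work surface, if the arm or the gripper's body presses on something with over 40 N, if the wrist force passes 120 N, or if a joint passes its speed limit or range.

## Working session

There is one attempt and no reset: what is moved stays moved. The work goes in short steps, Python scripts to look and compute and a tool call to move; the robot and the scene stay as the last step left them, time stands still between calls to the robot, and variables do not carry over. Pictures are saved under pics/ and viewed, about 8 in all and at most 12, crops included, and the job is handed in when it is done.

Besides the shell and the picture viewer there is one more tool, called after "Call:" in YAML: its name, and indented under it one key for each argument. arm_command: Moves the arm, as the interface text tells. Its arguments: {"type":"object","properties":{"deltas":{"type":"array"}},"required":["deltas"]}

```bash
mkdir -p pics; ls; cat > h.py <<'E'
import numpy as np, cv2
from bench import readout, snapshot, job
def grab(name):
    s=snapshot(name); np.savez('pics/%s.npz'%name,**s); return s
def pts(s):
    K=s['camera_matrix'];z=s['range_z'];v,u=np.mgrid[0:480,0:640]
    P=np.stack([(u-K[0,2])/K[0,0]*z,(v-K[1,2])/K[1,1]*z,z],-1)
    T=s['world_from_camera'];return P@T[:3,:3].T+T[:3,3]
E
python3 - <<'E'
from h import *
for n in('scene','top'):
    s=grab(n);cv2.imwrite(f'pics/{n}0.png',s['color'][...,::-1])
    print(n,s['world_from_camera'].round(3).tolist(),s['camera_matrix'].round(1).tolist())
print(readout.state())
E
```

```text
pics
scene [[0.622, 0.46, -0.633, 1.402], [0.783, -0.373, 0.498, -0.729], [-0.007, -0.806, -0.592, 0.998], [0.0, 0.0, 0.0, 1.0]] [[554.5, 0.0, 326.2], [0.0, 554.5, 242.7], [0.0, 0.0, 1.0]]
top [[-0.029, -0.982, 0.188, 0.296], [-0.999, 0.031, 0.008, 0.014], [-0.013, -0.188, -0.982, 1.213], [0.0, 0.0, 0.0, 1.0]] [[485.6, 0.0, 323.4], [0.0, 485.6, 236.3], [0.0, 0.0, 1.0]]
{'t': 0.1, 'qpos': array([-1.46998312e+00,  2.76543770e-01,  1.50599156e+00, -3.19432538e-05,
        1.36072025e+00, -1.20995865e-01]), 'joint_vel': array([-1.52719599e-03, -7.37417824e-04, -3.48972371e-03, -7.57035821e-05,
        2.85764652e-03, -3.36384422e-04]), 'joint_efforts': array([ 1.19914759e-03, -4.17698371e+01, -2.46404940e+01, -2.13168291e-04,
        5.82957655e-03, -7.30205784e-06]), 'ee_pos': array([ 0.12643736, -0.56046319,  0.24152532]), 'tcp_rot': array([-8.31579211e-04,  9.93855679e-01,  1.10680610e-01, -7.22648815e-06]), 'wrist_force': array([ 0.48393301, -0.61929854,  0.27874527]), 'torque': array([-0.01985005,  0.04429027, -0.02928393]), 'grip_width': 1.0004966261915846}
```

View pics/scene0.png

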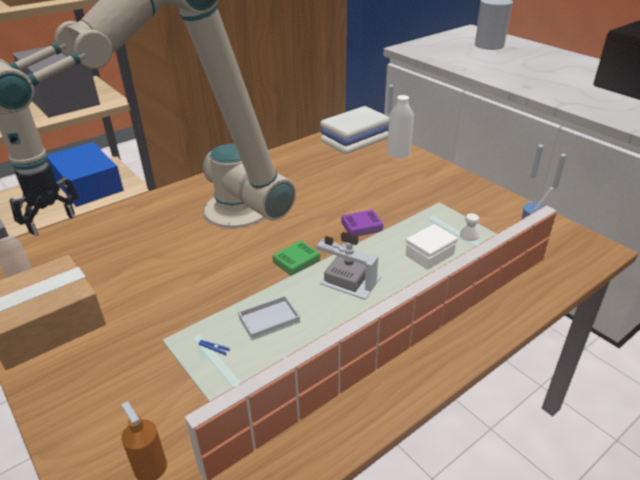

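View pics/top0.png

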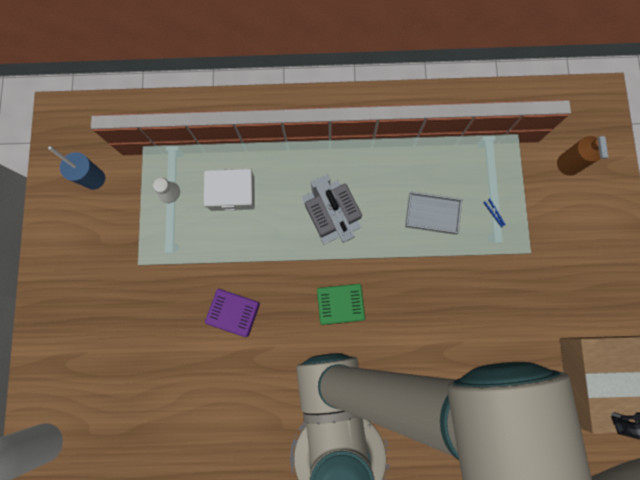

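The scene view shows the clamp at about (349,265), with the green decoy at (296,257) and the purple one at (362,222). In the top view, the grey router in the clamp is at (333,208), the green case at (341,304) and the purple one at (232,313). The wing knob looks to be at (332,200) and the tab fin at (343,226). I choose the grey router in the steel clamp and check it in a close crop.

```bash
python3 - <<'E'
from h import *
s=dict(np.load('pics/top.npz'));P=pts(s)
c=s['color'][165:255,285:385,::-1];cv2.imwrite('pics/crop1.png',cv2.resize(c,None,fx=6,fy=6,interpolation=cv2.INTER_CUBIC))
for n in('top','scene'):
    s=dict(np.load(f'pics/{n}.npz'));P=pts(s)
    col=s['color'].astype(int).max(-1)
    m=(np.abs(P[...,0]-.53)<.2)&(np.abs(P[...,1])<.15)
    for nm,lo,hi in(('wing top',.203,.22),('fin top',.177,.19),('arm top',.15,.163)):
        k=m&(P[...,2]>lo)&(P[...,2]<hi)
        q=P[k];vv,uu=np.nonzero(k)
        if len(q)<3: print(n,nm,len(q));continue
        r=cv2.minAreaRect(q[:,:2].astype(np.float32)*1000)
        print(n,nm,len(q),q.mean(0).round(4),q[:,2].min().round(3),q[:,2].max().round(3),r,uu.mean().round(1),vv.mean().round(1))
    g=P[235 if n=='top' else 0:,:][:1]
    if n=='top': print('shelf',P[240,280:400:30].round(3).tolist())
E
```

```text
top wing top 138 [0.569  0.0007 0.2095] 0.203 0.215 ((569.2806396484375, 0.5355472564697266), (44.880550384521484, 14.131759643554688), 22.76580810546875) 332.0 199.1
top fin top 57 [ 0.5249 -0.017   0.1833] 0.178 0.19 ((542.697998046875, -8.99720573425293), (79.71146392822266, 10.767309188842773), 26.31755828857422) 340.8 221.6
top arm top 666 [0.5659 0.0006 0.1572] 0.15 0.163 ((562.991455078125, -3.3851699829101562), (157.82481384277344, 43.36858367919922), 23.986902236938477) 332.1 206.7
shelf [[0.51, 0.127, 0.069], [0.509, 0.055, 0.061], [0.507, -0.017, 0.059], [0.504, -0.089, 0.064]]
scene wing top 93 [ 0.5715 -0.0025  0.2092] 0.203 0.214 ((569.6146240234375, -1.3738536834716797), (45.793975830078125, 18.528717041015625), 24.314903259277344) 349.6 235.7
scene fin top 75 [ 0.5461 -0.0142  0.1829] 0.177 0.19 ((544.8190307617188, -14.08397102355957), (85.03410339355469, 14.251838684082031), 19.682174682617188) 339.3 241.4
scene arm top 500 [ 0.5738 -0.0035  0.1568] 0.15 0.163 ((563.3760986328125, -5.454071044921875), (158.53956604003906, 49.204345703125), 24.474924087524414) 349.7 253.4
```

View pics/crop1.png

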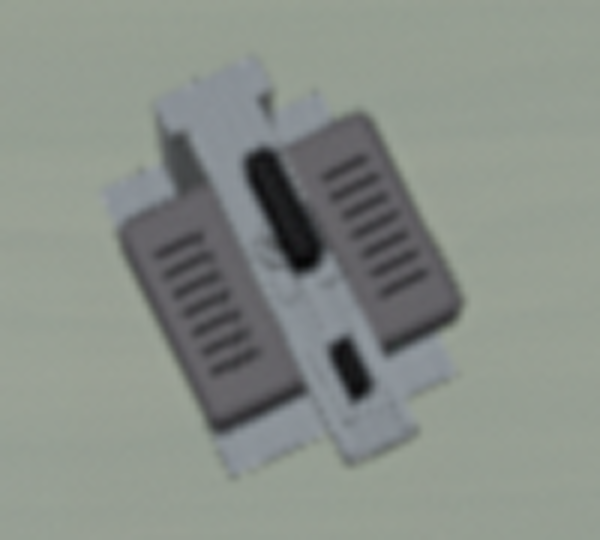

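The crop confirms it: the grey router sits under the clamp arm, with the wing at crop pixel (283,210), along the arm, and the black fin at (350,368). The knob axis is at about (0.5695, 0.000), the clamp yaw is about 24° and the wing top is 0.211 m, as expected. The fin is then near (0.5165, -0.0236). I'll use a tool yaw of 204°, so the wrist has about 4.7 rad of clockwise travel.

Call:
arm_command:
  deltas:
    - [1,0.78,-0.68,-0.5,0,0,0]
    - [1,0.78,-0.68,-0.5,0,0,0]
    - [1,0.78,-0.68,0,0,0,0]
    - [1,0.78,-0.68,0,0,0,0]
    - [1,0.78,-0.68,0,0,0,0]
    - [1,0.78,-0.68,0,0,0,0]
    - [1,0.78,-0.68,0,0,0,0]
    - [1,0.78,-0.68,0,0,0,0]

```text
t: 0.9
ee_pos: [0.3226, -0.2921, 0.282]
tcp_rot: [-0.0, 0.994, 0.11, -0.0]
wrist_force: [-0.1, -0.2, 0.4]
grip_width: 0.998
```

Call:
arm_command:
  deltas:
    - [1,0.78,-0.68,0,0,0,0]
    - [1,0.78,-0.68,0,0,0,0]
    - [1,0.78,-0.68,0,0,0,0]
    - [1,0.78,-0.68,0,0,0,0]
    - [1,0.78,-0.68,0,0,0,0]
    - [1,0.78,-0.68,0,0,0,0]
    - [1,0.78,-0.68,0,0,0,0]
    - [1,0.78,-0.68,0,0,0,0]

```text
t: 1.7
ee_pos: [0.5183, -0.0249, 0.2819]
tcp_rot: [0.0, 0.994, 0.111, -0.0]
wrist_force: [0.4, -1.1, 0.6]
grip_width: 0.998
```

Call:
arm_command:
  deltas:
    - [0,0,0,0,0,0,-1]
    - [0,0,0,0,0,0,-1]
    - [0,0,0,0,0,0,-1]
    - [0,0,0,0,0,0,-1]
    - [0,0,0,0,0,0,-1]
    - [0,0,0,0,0,0,-1]
    - [0,0,0,0,0,0,-1]
    - [0,0,0,0,0,0,-1]

```text
t: 2.5
ee_pos: [0.5174, -0.0265, 0.2818]
tcp_rot: [-0.0, 0.782, 0.623, -0.0]
wrist_force: [0.4, -0.0, -0.2]
grip_width: 0.501
```

Call:
arm_command:
  deltas:
    - [0,0,0,0,0,0,-1]
    - [0,0,0,0,0,0,-1]
    - [0,0,0,0,0,0,-1]
    - [0,0,0,0,0,0,-1]
    - [0,0,0,0,0,0,-1]
    - [0,0,0,0,0,0,-1]
    - [0,0,0,0,0,0,-1]
    - [0,0,0,0,0,0,-1]

```text
t: 3.3
ee_pos: [0.5174, -0.0265, 0.2818]
tcp_rot: [-0.001, 0.334, 0.943, -0.0]
wrist_force: [-0.2, -0.9, -0.0]
grip_width: 0.501
```

Call:
arm_command:
  deltas:
    - [0,0,0,0,0,0,-1]
    - [0,0,0,0,0,0,-1]
    - [0,0,0,0,0,0,-1]
    - [0,0,0,0,0,0,-1]
    - [0,0,0,0,0,0,-1]
    - [0,0,0,0,0,0,-1]
    - [0,0,0,0,0,0,-1]
    - [0,0,0,0,0,0,-0.91]

```text
t: 4.1
ee_pos: [0.5174, -0.0265, 0.2818]
tcp_rot: [-0.001, -0.21, 0.978, 0.0]
wrist_force: [-0.1, 0.1, 0.6]
grip_width: 0.505
```

```bash
cat >> h.py <<'E'
K0=np.array([.5695,0.0]);YAW=np.radians(24)
def st():
    s=readout.state();q=s['tcp_rot'];phi=2*np.arctan2(q[2],q[1]);c,n=np.cos(YAW),np.sin(YAW)
    d=s['ee_pos'][:2]-K0
    print('t',round(s['t'],2),'pos',s['ee_pos'].round(4),'yaw',round(np.degrees(phi)%360,2),'tilt q',q[[0,3]].round(4),'clampxy mm',(1000*np.array([c*d[0]+n*d[1],-n*d[0]+c*d[1]])).round(1),'grip',round(s['grip_width'],3),'F',s['wrist_force'].round(2),'M',s['torque'].round(3),'q6',s['qpos'][5].round(3),'tau6',s['joint_efforts'][5].round(3))
E
python3 - <<'E'
from h import *
st()
s=grab('scene');cv2.imwrite('pics/c2.png',cv2.resize(s['color'][150:310,270:430,::-1],None,fx=4,fy=4,interpolation=cv2.INTER_CUBIC)[:600])
E
```

```text
t 4.1 pos [ 0.5174 -0.0265  0.2818] yaw 204.3 tilt q [-0.0005  0.0002] clampxy mm [-58.4  -3. ] grip 0.505 F [-0.1   0.12  0.59] M [0.034 0.043 0.042] q6 -2.18 tau6 1.0
```

View pics/c2.png

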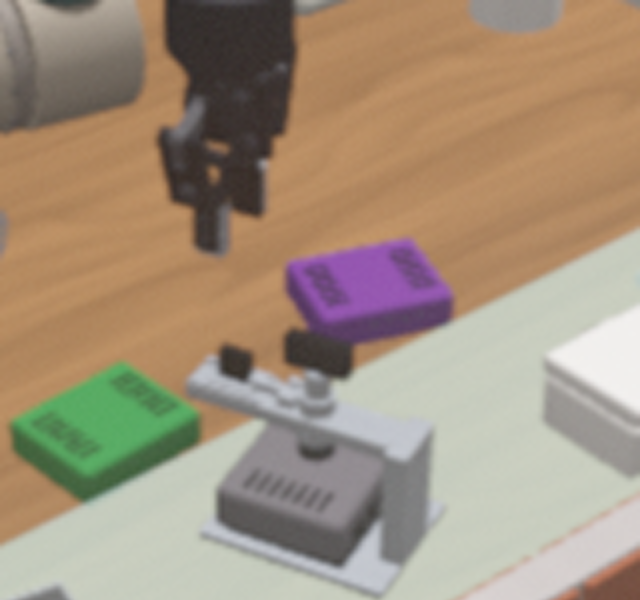

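The scene crop shows the gripper above the table in front of the clamp. The fin is at crop pixel (236,360) and the wing at (318,352). I'll refine the fin's sideways position from the dark pixels.

```bash
python3 - <<'E'
from h import *
c,n=np.cos(YAW),np.sin(YAW)
for name in('top',):
    s=dict(np.load(f'pics/{name}.npz'));P=pts(s);dark=s['color'].max(-1)<75
    # ray-plane intersection of dark pixels at known top heights
    T=s['world_from_camera'];Kc=s['camera_matrix']
    for nm,box,z in(('wing',(322,342,186,212),.211),('fin',(336,350,218,234),.183)):
        u0,u1,v0,v1=box;m=np.zeros_like(dark);m[v0:v1,u0:u1]=dark[v0:v1,u0:u1]
        v,u=np.nonzero(m);r=np.stack([(u-Kc[0,2])/Kc[0,0],(v-Kc[1,2])/Kc[1,1],1+0*u],-1)@T[:3,:3].T
        w=T[:3,3]+r*((z-T[2,3])/r[:,2])[:,None];q=P[m];q=q[q[:,2]>.15]
        for lab,a in(('plane',w),('depth',q)):
            d=a[:,:2]-K0;xy=np.stack([c*d[:,0]+n*d[:,1],-n*d[:,0]+c*d[:,1]],-1)*1000
            ang=cv2.minAreaRect(a[:,:2].astype(np.float32)*1000)
            print(nm,lab,len(a),'mid of range',(xy.min(0)/2+xy.max(0)/2).round(1),'mean',xy.mean(0).round(1),'ext',np.ptp(xy,axis=0).round(1),ang[2])
E
```

```text
wing plane 139 mid of range [-1.3 -6.2] mean [-2.2  0.9] ext [46.9 31.7] 72.33234405517578
wing depth 133 mid of range [0.  0.6] mean [-1.9  1.6] ext [44.9 13.6] 24.07415771484375
fin plane 41 mid of range [-58.4  -3.4] mean [-58.4   1.8] ext [21.8 19.5] 61.832454681396484
fin depth 39 mid of range [-57.7   2.4] mean [-58.4   2.5] ext [20.7  8.3] 20.77595329284668
```

Call:
arm_command:
  deltas:
    - [0,0,0.1,0.5,0,0,0]
    - [0,0,0,0.5,0,0,0]
    - [0,0,0,0.5,0,0,0]
    - [0,0,0,0.4,0,0,0]
    - [0,0,0,0.4,0,0,0]
    - [0,0,0,0.3,0,0,0]
    - [0,0,0,0.1,0,0,0]
    - [0,0,0,0,0,0,0]

```text
t: 4.95
ee_pos: [0.5158, -0.0229, 0.1738]
tcp_rot: [-0.001, -0.207, 0.978, 0.0]
wrist_force: [0.3, -0.4, 0.0]
grip_width: 0.502
```

```bash
python3 - <<'E'
from h import *
st()
s=grab('scene');a=s['color'][200:280,300:400,::-1]
cv2.imwrite('pics/c3.png',cv2.resize(a,None,fx=6,fy=6,interpolation=cv2.INTER_CUBIC))
E
```

```text
t 4.95 pos [ 0.5158 -0.0229  0.1738] yaw 203.95 tilt q [-0.0006  0.0002] clampxy mm [-58.4   0.9] grip 0.502 F [ 0.33 -0.36  0.03] M [ 0.001 -0.018  0.002] q6 -2.168 tau6 0.006
```

View pics/c3.png

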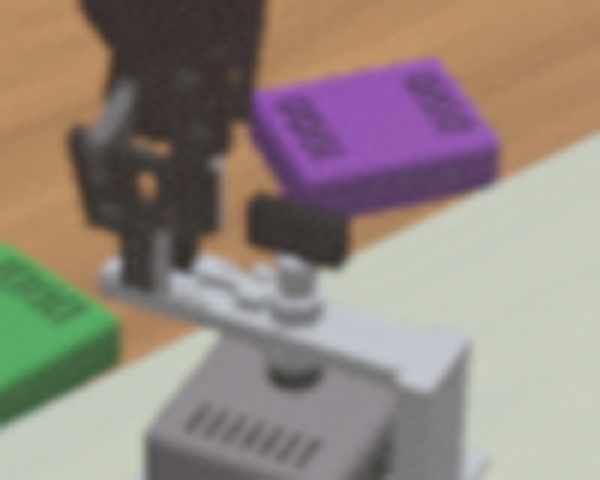

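The fingers straddle the fin at crop (155,265), clear of the wing and the arm. Closing.

Call:
arm_command:
  deltas:
    - [-1,0,0,0,0,0,0]
    - [-1,0,0,0,0,0,0]
    - [-1,0,0,0,0,0,0]
    - [-1,0,0,0,0,0,0]
    - [-1,0,0,0,0,0,0]
    - [-1,0,0,0,0,0,0]
    - [-1,0,0,0,0,0,0]
    - [-1,0,0,0,0,0,0]

```text
t: 5.8
ee_pos: [0.5161, -0.0222, 0.1752]
tcp_rot: [0.001, -0.207, 0.978, 0.001]
wrist_force: [-1.7, 3.2, 6.3]
grip_width: 0.102
```

```bash
python3 -c "
from h import *
st()"
```

```text
t 5.8 pos [ 0.5161 -0.0222  0.1752] yaw 203.93 tilt q [0.0005 0.0006] clampxy mm [-57.8   1.4] grip 0.102 F [-1.69  3.2   6.26] M [ 0.499  0.25  -0.342] q6 -2.168 tau6 -0.354
```

Call:
arm_command:
  deltas:
    - [-1,0.08,0,0,0,0,0]
    - [-1,0.08,0,0,0,0,0]
    - [-1,0.08,0,0,0,0,0]
    - [-1,0.08,0,0,0,0,0]
    - [-1,0.06,0,0,0,0,0]
    - [-1,0.05,0,0,0,0,0]
    - [-1,0.02,0,0,0,0,0]
    - [-1,0,0,0,0,0,0]

```text
t: 6.6
ee_pos: [0.5, -0.0292, 0.1751]
tcp_rot: [0.001, -0.207, 0.978, 0.001]
wrist_force: [0.6, 4.8, 7.2]
grip_width: 0.098
```

```bash
python3 -c "
from h import *
st()"
```

```text
t 6.6 pos [ 0.5    -0.0292  0.1751] yaw 203.93 tilt q [0.0011 0.0009] clampxy mm [-75.4   1.6] grip 0.098 F [0.62 4.82 7.16] M [ 0.864  0.091 -0.275] q6 -2.189 tau6 -0.329
```

Call:
arm_command:
  deltas:
    - [-1,0.03,0,0,0,0,0]
    - [-1,0.03,0,0,0,0,0]
    - [-1,0.03,0,0,0,0,0]
    - [-1,0.02,0,0,0,0,0]
    - [-1,0,0,0,0,0,0]
    - [-1,0,0,0,0,0,0]
    - [-1,0,0,0,0,0,0]
    - [-1,0,0,0,0,0,0]

```text
t: 7.4
ee_pos: [0.4993, -0.0296, 0.1751]
tcp_rot: [0.005, -0.207, 0.978, 0.002]
wrist_force: [6.3, 9.9, 0.6]
grip_width: 0.102
```

```bash
python3 -c "
from h import *
st()"
```

```text
t 7.4 pos [ 0.4993 -0.0296  0.1751] yaw 203.88 tilt q [0.0047 0.0017] clampxy mm [-76.2   1.6] grip 0.102 F [6.32 9.86 0.61] M [ 1.534 -0.975 -0.274] q6 -2.194 tau6 -0.304
```

Tab is against its stop: it travelled about 18.4 mm, with a reaction of about 10 N. Release, lift, and move over the knob.

Call:
arm_command:
  deltas:
    - [-1,-0.1,0,0,0,0,0]
    - [0,0,0,0,0,0,0]
    - [0,0,0,0,0,0,0]
    - [0,0,0,0,0,0,0]
    - [0,0,0,-0.5,0,0,0]
    - [0,0,0,-0.7,0,0,0]
    - [0,0,0,-0.7,0,0,0]
    - [0,0,0,0,0,0,0]

```text
t: 8.2
ee_pos: [0.5015, -0.0314, 0.2539]
tcp_rot: [0.004, -0.208, 0.978, -0.002]
wrist_force: [0.3, -0.1, 0.0]
grip_width: 0.503
```

Call:
arm_command:
  deltas:
    - [0,-0.6,0,0,0,0,0]
    - [0,-0.6,0,0,0,0,0]
    - [0,-0.5,0,0,0,0,0]
    - [0,-0.22,0,0,0,0,0]
    - [0,0,0,0,0,0,0]
    - [0,0,0,0,0,0,0]
    - [0,0,0,0,0,0,0]
    - [0,0,0,0,0,0,0]

```text
t: 9.0
ee_pos: [0.5687, 0.0004, 0.2504]
tcp_rot: [-0.0, -0.208, 0.978, -0.0]
wrist_force: [0.6, -0.1, -0.1]
grip_width: 0.504
```

```bash
python3 - <<'E'
from h import *
st()
s=grab('scene');a=s['color'][200:280,300:400,::-1]
cv2.imwrite('pics/c4.png',cv2.resize(a,None,fx=6,fy=6,interpolation=cv2.INTER_CUBIC))
E
```

```text
t 9.0 pos [5.687e-01 4.000e-04 2.504e-01] yaw 203.96 tilt q [-0.0001 -0.0001] clampxy mm [-0.6  0.7] grip 0.504 F [ 0.56 -0.14 -0.06] M [ 0.013 -0.008  0.01 ] q6 -2.11 tau6 -0.001
```

View pics/c4.png

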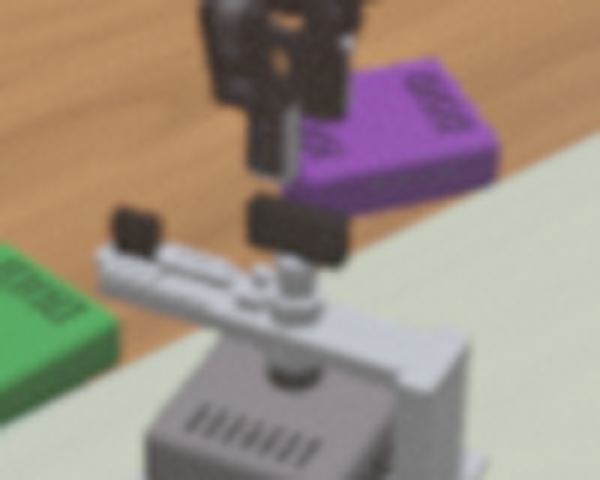

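The fin now stands at crop (135,232), at the arm's end, with the slot uncovered. The gripper is over the wing at (298,230). Descend and close.

Call:
arm_command:
  deltas:
    - [0,0,0,0.5,0,0,0]
    - [0,0,0,0.5,0,0,0]
    - [0,0,0,0.4,0,0,0]
    - [0,0,0,0.08,0,0,0]
    - [0,0,0,0,0,0,0]
    - [0,0,0,0,0,0,0]
    - [0,0,0,0,0,0,0]
    - [0,0,0,0,0,0,0]

```text
t: 9.85
ee_pos: [0.5699, 0.0007, 0.1919]
tcp_rot: [0.001, -0.208, 0.978, -0.0]
wrist_force: [0.3, 0.4, 0.3]
grip_width: 0.505
```

Call:
arm_command:
  deltas:
    - [-1,0,0,0,0,0,0]
    - [-1,0,0,0,0,0,0]
    - [-1,0,0,0,0,0,0]
    - [-1,0,0,0,0,0,0]
    - [-1,0,0,0,0,0,0]
    - [-1,0,0,0,0,0,0]
    - [-1,0,0,0,0,0,0]
    - [-1,0,0,0,0,0,0]

```text
t: 10.65
ee_pos: [0.5696, 0.001, 0.1916]
tcp_rot: [0.0, -0.208, 0.978, 0.0]
wrist_force: [-1.1, 0.5, 5.9]
grip_width: 0.165
```

```bash
python3 -c "
from h import *
st()"
```

```text
t 10.65 pos [0.5696 0.001  0.1916] yaw 203.99 tilt q [0.0003 0.    ] clampxy mm [0.4 0.9] grip 0.165 F [-1.08  0.52  5.92] M [ 0.234  0.219 -0.032] q6 -2.11 tau6 -0.007
```

Grip is on the 14 mm bar, centred to about 1 mm. I turn clockwise, reading the moment at the end of each call while still in motion.

```bash
cat > r.py <<'E'
from bench import readout
import numpy as np
s=readout.state();q=s['tcp_rot'];y=np.degrees(2*np.arctan2(q[2],q[1]))
a=(204-y+20)%360-20
print('t %.2f turned %.2f Mz %.3f tau6 %.3f M %s F %s q6 %.3f w6 %.3f z %.4f'%(s['t'],a,s['torque'][2],s['joint_efforts'][5],s['torque'][:2].round(2),s['wrist_force'].round(1),s['qpos'][5],s['joint_vel'][5],s['ee_pos'][2]))
E
python3 r.py
```

```text
t 10.65 turned 0.01 Mz -0.032 tau6 -0.007 M [0.23 0.22] F [-1.1  0.5  5.9] q6 -2.110 w6 -0.001 z 0.1916
```

Call:
arm_command:
  deltas:
    - [-1,0,0,0,0,0,0.12]
    - [-1,0,0,0,0,0,0.25]
    - [-1,0,0,0,0,0,0.25]
    - [-1,0,0,0,0,0,0.25]
    - [-1,0,0,0,0,0,0.25]
    - [-1,0,0,0,0,0,0.25]
    - [-1,0,0,0,0,0,0.25]
    - [-1,0,0,0,0,0,0.25]

```text
t: 11.45
ee_pos: [0.5696, 0.0009, 0.1916]
tcp_rot: [0.0, -0.078, 0.997, -0.0]
wrist_force: [-0.6, 1.2, 5.6]
grip_width: 0.164
```

```bash
python3 r.py
```

```text
t 11.45 turned 15.00 Mz 0.257 tau6 -0.029 M [0.13 0.22] F [-0.6  1.2  5.6] q6 -1.848 w6 0.347 z 0.1916
```

Call:
arm_command:
  deltas:
    - [-1,0,0,0,0,0,0.25]
    - [-1,0,0,0,0,0,0.25]
    - [-1,0,0,0,0,0,0.25]
    - [-1,0,0,0,0,0,0.25]
    - [-1,0,0,0,0,0,0.25]
    - [-1,0,0,0,0,0,0.25]
    - [-1,0,0,0,0,0,0.25]
    - [-1,0,0,0,0,0,0.25]

```text
t: 12.25
ee_pos: [0.5696, 0.0007, 0.1916]
tcp_rot: [0.0, 0.061, 0.998, -0.0]
wrist_force: [-1.7, 1.7, 5.2]
grip_width: 0.154
```

```bash
python3 r.py
```

```text
t 12.25 turned 31.00 Mz 0.254 tau6 -0.029 M [0.07 0.23] F [-1.7  1.7  5.2] q6 -1.569 w6 0.346 z 0.1916
```

Call:
arm_command:
  deltas:
    - [-1,0,0,0,0,0,0.125]
    - [-1,0,0,0,0,0,0.125]
    - [-1,0,0,0,0,0,0.125]
    - [-1,0,0,0,0,0,0.125]
    - [-1,0,0,0,0,0,0.125]
    - [-1,0,0,0,0,0,0.125]
    - [-1,0,0,0,0,0,0.125]
    - [-1,0,0,0,0,0,0.125]

```text
t: 13.05
ee_pos: [0.5696, 0.0007, 0.1916]
tcp_rot: [0.0, 0.13, 0.991, -0.0]
wrist_force: [-1.1, 0.2, 5.2]
grip_width: 0.167
```

```bash
python3 r.py
```

```text
t 13.05 turned 38.96 Mz 0.270 tau6 0.113 M [0.07 0.2 ] F [-1.1  0.2  5.2] q6 -1.430 w6 0.174 z 0.1916
```

Call:
arm_command:
  deltas:
    - [-1,0,0,0,0,0,0.125]
    - [-1,0,0,0,0,0,0.125]
    - [-1,0,0,0,0,0,0.125]
    - [-1,0,0,0,0,0,0.125]
    - [-1,0,0,0,0,0,0.125]
    - [-1,0,0,0,0,0,0.125]
    - [-1,0,0,0,0,0,0.125]
    - [-1,0,0,0,0,0,0.125]

```text
t: 13.85
ee_pos: [0.5696, 0.0006, 0.1917]
tcp_rot: [0.0, 0.199, 0.98, -0.0]
wrist_force: [-0.9, 0.3, 5.0]
grip_width: 0.166
```

```bash
python3 r.py
```

```text
t 13.85 turned 46.96 Mz 0.270 tau6 0.113 M [0.09 0.21] F [-0.9  0.3  5. ] q6 -1.291 w6 0.172 z 0.1917
```

The drag reads a clean 0.26 N m. Continue at 8° per call; a batch of four overshoots any touch by at most 32°, well under the quarter turn.

Call:
arm_command:
  deltas:
    - [-1,0,0,0,0,0,0.125]
    - [-1,0,0,0,0,0,0.125]
    - [-1,0,0,0,0,0,0.125]
    - [-1,0,0,0,0,0,0.125]
    - [-1,0,0,0,0,0,0.125]
    - [-1,0,0,0,0,0,0.125]
    - [-1,0,0,0,0,0,0.125]
    - [-1,0,0,0,0,0,0.125]

```text
t: 14.65
ee_pos: [0.5695, 0.0006, 0.1916]
tcp_rot: [0.0, 0.267, 0.964, -0.0]
wrist_force: [-1.3, -0.2, 5.4]
grip_width: 0.165
```

```bash
python3 r.py
```

```text
t 14.65 turned 54.96 Mz 0.274 tau6 0.113 M [0.   0.26] F [-1.3 -0.2  5.4] q6 -1.151 w6 0.171 z 0.1916
```

Call:
arm_command:
  deltas:
    - [-1,0,0,0,0,0,0.125]
    - [-1,0,0,0,0,0,0.125]
    - [-1,0,0,0,0,0,0.125]
    - [-1,0,0,0,0,0,0.125]
    - [-1,0,0,0,0,0,0.125]
    - [-1,0,0,0,0,0,0.125]
    - [-1,0,0,0,0,0,0.125]
    - [-1,0,0,0,0,0,0.125]

```text
t: 15.45
ee_pos: [0.5695, 0.0005, 0.1916]
tcp_rot: [0.0, 0.333, 0.943, -0.0]
wrist_force: [-1.7, -0.1, 5.6]
grip_width: 0.162
```

```bash
python3 r.py
```

```text
t 15.45 turned 62.96 Mz 0.247 tau6 0.113 M [0.07 0.24] F [-1.7 -0.1  5.6] q6 -1.011 w6 0.173 z 0.1916
```

Call:
arm_command:
  deltas:
    - [-1,0,0,0,0,0,0.125]
    - [-1,0,0,0,0,0,0.125]
    - [-1,0,0,0,0,0,0.125]
    - [-1,0,0,0,0,0,0.125]
    - [-1,0,0,0,0,0,0.125]
    - [-1,0,0,0,0,0,0.125]
    - [-1,0,0,0,0,0,0.125]
    - [-1,0,0,0,0,0,0.125]

```text
t: 16.25
ee_pos: [0.5694, 0.0005, 0.1917]
tcp_rot: [0.0, 0.398, 0.917, -0.0]
wrist_force: [-2.4, -0.1, 5.8]
grip_width: 0.167
```

```bash
python3 r.py
```

```text
t 16.25 turned 70.96 Mz 0.295 tau6 0.114 M [-0.04  0.31] F [-2.4 -0.1  5.8] q6 -0.872 w6 0.174 z 0.1917
```

Call:
arm_command:
  deltas:
    - [-1,0,0,0,0,0,0.125]
    - [-1,0,0,0,0,0,0.125]
    - [-1,0,0,0,0,0,0.125]
    - [-1,0,0,0,0,0,0.125]
    - [-1,0,0,0,0,0,0.125]
    - [-1,0,0,0,0,0,0.125]
    - [-1,0,0,0,0,0,0.125]
    - [-1,0,0,0,0,0,0.125]

```text
t: 17.05
ee_pos: [0.5694, 0.0005, 0.1916]
tcp_rot: [0.0, 0.461, 0.887, -0.0]
wrist_force: [-1.7, -0.4, 4.8]
grip_width: 0.164
```

```bash
python3 r.py
```

```text
t 17.05 turned 78.96 Mz 0.278 tau6 0.114 M [0.01 0.25] F [-1.7 -0.4  4.8] q6 -0.732 w6 0.173 z 0.1916
```

Call:
arm_command:
  deltas:
    - [-1,0,0,0,0,0,0.125]
    - [-1,0,0,0,0,0,0.125]
    - [-1,0,0,0,0,0,0.125]
    - [-1,0,0,0,0,0,0.125]
    - [-1,0,0,0,0,0,0.125]
    - [-1,0,0,0,0,0,0.125]
    - [-1,0,0,0,0,0,0.125]
    - [-1,0,0,0,0,0,0.125]

```text
t: 17.85
ee_pos: [0.5694, 0.0005, 0.1916]
tcp_rot: [0.0, 0.522, 0.853, -0.0]
wrist_force: [-1.5, -1.0, 5.5]
grip_width: 0.166
```

```bash
python3 r.py
```

```text
t 17.85 turned 86.96 Mz 0.280 tau6 0.114 M [-0.06  0.3 ] F [-1.5 -1.   5.5] q6 -0.592 w6 0.174 z 0.1916
```

Call:
arm_command:
  deltas:
    - [-1,0,0,0,0,0,0.125]
    - [-1,0,0,0,0,0,0.125]
    - [-1,0,0,0,0,0,0.125]
    - [-1,0,0,0,0,0,0.125]
    - [-1,0,0,0,0,0,0.125]
    - [-1,0,0,0,0,0,0.125]
    - [-1,0,0,0,0,0,0.125]
    - [-1,0,0,0,0,0,0.125]

```text
t: 18.65
ee_pos: [0.5693, 0.0004, 0.1916]
tcp_rot: [0.0, 0.58, 0.814, -0.0]
wrist_force: [-1.1, -1.2, 6.8]
grip_width: 0.164
```

```bash
python3 r.py
```

```text
t 18.65 turned 94.96 Mz 0.235 tau6 0.114 M [-0.03  0.32] F [-1.1 -1.2  6.8] q6 -0.453 w6 0.175 z 0.1916
```

Call:
arm_command:
  deltas:
    - [-1,0,0,0,0,0,0.125]
    - [-1,0,0,0,0,0,0.125]
    - [-1,0,0,0,0,0,0.125]
    - [-1,0,0,0,0,0,0.125]
    - [-1,0,0,0,0,0,0.125]
    - [-1,0,0,0,0,0,0.125]
    - [-1,0,0,0,0,0,0.125]
    - [-1,0,0,0,0,0,0.125]

```text
t: 19.45
ee_pos: [0.5692, 0.0004, 0.1916]
tcp_rot: [0.0, 0.636, 0.772, -0.0]
wrist_force: [-1.7, -0.3, 5.2]
grip_width: 0.169
```

```bash
python3 r.py
```

```text
t 19.45 turned 102.96 Mz 0.252 tau6 0.114 M [-0.01  0.34] F [-1.7 -0.3  5.2] q6 -0.313 w6 0.173 z 0.1916
```

Call:
arm_command:
  deltas:
    - [-1,0,0,0,0,0,0.125]
    - [-1,0,0,0,0,0,0.125]
    - [-1,0,0,0,0,0,0.125]
    - [-1,0,0,0,0,0,0.125]
    - [-1,0,0,0,0,0,0.125]
    - [-1,0,0,0,0,0,0.125]
    - [-1,0,0,0,0,0,0.125]
    - [-1,0,0,0,0,0,0.125]

```text
t: 20.25
ee_pos: [0.5692, 0.0004, 0.1916]
tcp_rot: [0.0, 0.688, 0.726, -0.0]
wrist_force: [-1.5, -0.1, 5.9]
grip_width: 0.162
```

```bash
python3 r.py
```

```text
t 20.25 turned 110.95 Mz 0.229 tau6 0.114 M [-0.04  0.39] F [-1.5 -0.1  5.9] q6 -0.174 w6 0.172 z 0.1916
```

Call:
arm_command:
  deltas:
    - [-1,0,0,0,0,0,0.125]
    - [-1,0,0,0,0,0,0.125]
    - [-1,0,0,0,0,0,0.125]
    - [-1,0,0,0,0,0,0.125]
    - [-1,0,0,0,0,0,0.125]
    - [-1,0,0,0,0,0,0.125]
    - [-1,0,0,0,0,0,0.125]
    - [-1,0,0,0,0,0,0.125]

```text
t: 21.05
ee_pos: [0.5691, 0.0004, 0.1916]
tcp_rot: [0.0, 0.737, 0.676, -0.0]
wrist_force: [-2.2, 0.6, 6.6]
grip_width: 0.164
```

```bash
python3 r.py
```

```text
t 21.05 turned 118.95 Mz 0.225 tau6 0.114 M [-0.04  0.32] F [-2.2  0.6  6.6] q6 -0.034 w6 0.173 z 0.1916
```

Call:
arm_command:
  deltas:
    - [-1,0,0,0,0,0,0.125]
    - [-1,0,0,0,0,0,0.125]
    - [-1,0,0,0,0,0,0.125]
    - [-1,0,0,0,0,0,0.125]
    - [-1,0,0,0,0,0,0.125]
    - [-1,0,0,0,0,0,0.125]
    - [-1,0,0,0,0,0,0.125]
    - [-1,0,0,0,0,0,0.125]

```text
t: 21.85
ee_pos: [0.5691, 0.0004, 0.1916]
tcp_rot: [0.0, 0.782, 0.623, -0.001]
wrist_force: [-1.7, 0.0, 6.4]
grip_width: 0.168
```

```bash
python3 r.py
```

```text
t 21.85 turned 126.94 Mz 0.290 tau6 0.205 M [-0.06  0.38] F [-1.7  0.   6.4] q6 0.105 w6 0.171 z 0.1916
```

Call:
arm_command:
  deltas:
    - [-1,0,0,0,0,0,0.125]
    - [-1,0,0,0,0,0,0.125]
    - [-1,0,0,0,0,0,0.125]
    - [-1,0,0,0,0,0,0.125]
    - [-1,0,0,0,0,0,0.125]
    - [-1,0,0,0,0,0,0.125]
    - [-1,0,0,0,0,0,0.125]
    - [-1,0,0,0,0,0,0.125]

```text
t: 22.65
ee_pos: [0.5691, 0.0004, 0.1916]
tcp_rot: [0.0, 0.824, 0.567, -0.001]
wrist_force: [-2.2, 0.4, 6.4]
grip_width: 0.163
```

```bash
python3 r.py
```

```text
t 22.65 turned 134.94 Mz 0.433 tau6 0.213 M [0.01 0.38] F [-2.2  0.4  6.4] q6 0.245 w6 0.172 z 0.1916
```

Call:
arm_command:
  deltas:
    - [-1,0,0,0,0,0,0.125]
    - [-1,0,0,0,0,0,0.125]
    - [-1,0,0,0,0,0,0.125]
    - [-1,0,0,0,0,0,0.125]
    - [-1,0,0,0,0,0,0.125]
    - [-1,0,0,0,0,0,0.125]
    - [-1,0,0,0,0,0,0.125]
    - [-1,0,0,0,0,0,0.125]

```text
t: 23.45
ee_pos: [0.569, 0.0005, 0.1916]
tcp_rot: [0.0, 0.861, 0.508, -0.001]
wrist_force: [-2.4, -0.5, 5.9]
grip_width: 0.165
```

```bash
python3 r.py
```

```text
t 23.45 turned 142.93 Mz 0.353 tau6 0.222 M [-0.05  0.41] F [-2.4 -0.5  5.9] q6 0.385 w6 0.172 z 0.1916
```

The touch is clear: tau6 jumps from 0.114 to 0.205 between 119° and 127°, then rises about 0.001 N m per degree. That slope reaches +0.18 N m near 211°, so the touch was at about 121° and the target is 211°.

Call:
arm_command:
  deltas:
    - [-1,0,0,0,0,0,0.25]
    - [-1,0,0,0,0,0,0.25]
    - [-1,0,0,0,0,0,0.25]
    - [-1,0,0,0,0,0,0.25]
    - [-1,0,0,0,0,0,0.25]
    - [-1,0,0,0,0,0,0.25]
    - [-1,0,0,0,0,0,0.25]
    - [-1,0,0,0,0,0,0.25]

```text
t: 24.25
ee_pos: [0.5689, 0.0005, 0.1916]
tcp_rot: [0.0, 0.924, 0.383, -0.001]
wrist_force: [-3.1, -0.2, 6.1]
grip_width: 0.162
```

Call:
arm_command:
  deltas:
    - [-1,0,0,0,0,0,0.25]
    - [-1,0,0,0,0,0,0.25]
    - [-1,0,0,0,0,0,0.25]
    - [-1,0,0,0,0,0,0.25]
    - [-1,0,0,0,0,0,0.25]
    - [-1,0,0,0,0,0,0.25]
    - [-1,0,0,0,0,0,0.25]
    - [-1,0,0,0,0,0,0.25]

```text
t: 25.05
ee_pos: [0.5688, 0.0006, 0.1916]
tcp_rot: [0.0, 0.968, 0.251, -0.001]
wrist_force: [-2.5, -0.4, 7.7]
grip_width: 0.165
```

Call:
arm_command:
  deltas:
    - [-1,0,0,0,0,0,0.125]
    - [-1,0,0,0,0,0,0.125]
    - [-1,0,0,0,0,0,0.125]
    - [-1,0,0,0,0,0,0.125]
    - [-1,0,0,0,0,0,0.125]
    - [-1,0,0,0,0,0,0.125]
    - [-1,0,0,0,0,0,0.125]
    - [-1,0,0,0,0,0,0.125]

```text
t: 25.85
ee_pos: [0.5688, 0.0006, 0.1916]
tcp_rot: [0.0, 0.983, 0.183, -0.001]
wrist_force: [-3.2, 0.7, 6.6]
grip_width: 0.159
```

```bash
python3 r.py
```

```text
t 25.85 turned 182.93 Mz 0.391 tau6 0.265 M [0.04 0.44] F [-3.2  0.7  6.6] q6 1.083 w6 0.172 z 0.1916
```

Call:
arm_command:
  deltas:
    - [-1,0,0,0,0,0,0.125]
    - [-1,0,0,0,0,0,0.125]
    - [-1,0,0,0,0,0,0.125]
    - [-1,0,0,0,0,0,0.125]
    - [-1,0,0,0,0,0,0.125]
    - [-1,0,0,0,0,0,0.125]
    - [-1,0,0,0,0,0,0.125]
    - [-1,0,0,0,0,0,0.125]

```text
t: 26.65
ee_pos: [0.5688, 0.0007, 0.1916]
tcp_rot: [0.0, 0.994, 0.114, -0.001]
wrist_force: [-2.7, 0.9, 6.6]
grip_width: 0.165
```

```bash
python3 r.py
```

```text
t 26.65 turned 190.93 Mz 0.444 tau6 0.273 M [0.11 0.51] F [-2.7  0.9  6.6] q6 1.222 w6 0.173 z 0.1916
```

Call:
arm_command:
  deltas:
    - [-1,0,0,0,0,0,0.125]
    - [-1,0,0,0,0,0,0.125]
    - [-1,0,0,0,0,0,0.125]
    - [-1,0,0,0,0,0,0.125]
    - [-1,0,0,0,0,0,0.125]
    - [-1,0,0,0,0,0,0.125]
    - [-1,0,0,0,0,0,0.125]
    - [-1,0,0,0,0,0,0.125]

```text
t: 27.45
ee_pos: [0.5688, 0.0008, 0.1916]
tcp_rot: [0.0, 0.999, 0.044, -0.0]
wrist_force: [-2.5, 1.0, 6.8]
grip_width: 0.165
```

```bash
python3 r.py
```

```text
t 27.45 turned 198.93 Mz 0.434 tau6 0.282 M [0.08 0.5 ] F [-2.5  1.   6.8] q6 1.362 w6 0.172 z 0.1916
```

Call:
arm_command:
  deltas:
    - [-1,0,0,0,0,0,0.25]
    - [-1,0,0,0,0,0,0.25]
    - [-1,0,0,0,0,0,0.25]
    - [-1,0,0,0,0,0,0.25]
    - [-1,0,0,0,0,0,0.25]
    - [-1,0,0,0,0,0,0.2]
    - [-1,0,0,0,0,0,0]
    - [-1,0,0,0,0,0,0]

```text
t: 28.25
ee_pos: [0.5688, 0.0008, 0.1916]
tcp_rot: [0.0, 0.998, -0.057, -0.0]
wrist_force: [-2.8, 1.4, 5.5]
grip_width: 0.162
```

```bash
python3 r.py
```

```text
t 28.25 turned 210.51 Mz 0.284 tau6 0.305 M [0.12 0.53] F [-2.8  1.4  5.5] q6 1.564 w6 0.002 z 0.1916
```

Call:
arm_command:
  deltas:
    - [0,0,0,0,0,0,0]
    - [0,0,0,0,0,0,0]
    - [0,0,0,0,0,0,0]
    - [0,0,0,0,0,0,0]
    - [0,0,0,-0.3,0,0,0]
    - [0,0,0,-0.5,0,0,0]
    - [0,0,0,-0.7,0,0,0]
    - [0,0,0,-0.8,0,0,0]

```text
t: 29.05
ee_pos: [0.5691, 0.0008, 0.2842]
tcp_rot: [0.0, 0.998, -0.057, -0.0]
wrist_force: [1.3, -0.1, -0.1]
grip_width: 0.5
```

Call:
arm_command:
  deltas:
    - [0,-0.8,0,-0.5,0,0,0]
    - [0,-0.8,0,-0.5,0,0,0]
    - [0,-0.8,0,0,0,0,0]
    - [0,-0.8,0,0,0,0,0]
    - [0,-0.8,0,0,0,0,0]
    - [0,-0.8,0,0,0,0,0]
    - [0,0,0,0,0,0,0]
    - [0,0,0,0,0,0,0]

```text
t: 29.85
ee_pos: [0.3788, 0.0228, 0.3243]
tcp_rot: [0.0, 0.998, -0.057, 0.002]
wrist_force: [0.3, -0.6, 0.1]
grip_width: 0.499
```

```bash
python3 r.py; python3 - <<'E'
from h import *
ims=[]
a=dict(np.load('pics/top.npz'))['color'];s=grab('top');b=s['color']
c=[cv2.resize(x[165:255,285:385,::-1],None,fx=4,fy=4,interpolation=cv2.INTER_CUBIC) for x in(a,b)]
cv2.imwrite('pics/cmp.png',np.vstack([np.hstack(c),cv2.resize(b[100:260,100:580,::-1],(800,224))[:224]]) if 0 else np.hstack(c))
d=cv2.absdiff(a,b).max(-1)[130:270,135:535]
n,l,st_,ce=cv2.connectedComponentsWithStats((d>40).astype(np.uint8))
for i in range(1,n):
    if st_[i,4]>8: print(st_[i]+[135,130,0,0,0])
P=pts(s);m=(np.abs(P[...,0]-.57)<.06)&(np.abs(P[...,1])<.06)&(P[...,2]>.203)&(P[...,2]<.22)
print(m.sum(),cv2.minAreaRect(P[m][:,:2].astype(np.float32)*1000))
E
```

```text
t 29.85 turned 210.56 Mz -0.032 tau6 -0.000 M [ 0.02 -0.  ] F [ 0.3 -0.6  0.1] q6 1.562 w6 0.000 z 0.3243
[325 189   5  10  34]
[331 189   5   8  24]
[335 200   5  11  38]
[329 203   5   9  27]
[258 213  56  57 814]
[333 221  47  49 823]
[320 224   7   4  11]
[317 229  19   9  61]
[281 259  73  11 732]
[264 261  12   9 104]
143 ((569.3262329101562, 0.7049803733825684), (12.868837356567383, 45.588138580322266), 88.21723937988281)
```

View pics/cmp.png

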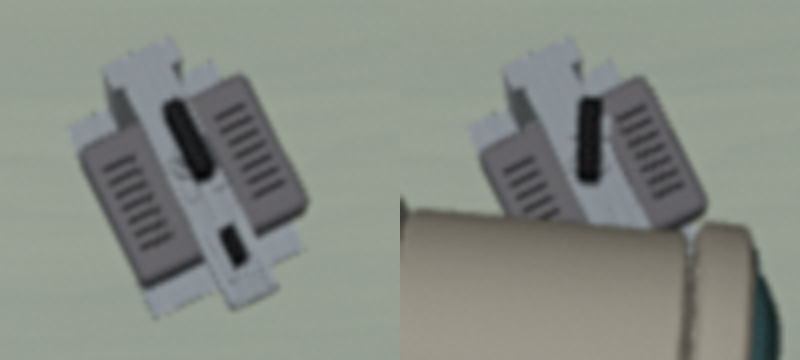

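Side by side, before (left) and now (right): the wing has turned from crop (190,140) to (590,140), standing almost along world x. The router's edges are unchanged, and the arm link hides the fin. Next I check the tab and bystanders in the scene view, and the wing angle by PCA.

```bash
cp pics/top.npz pics/top1.npz; python3 - <<'E'
from h import *
P=pts(dict(np.load('pics/top1.npz')))
m=(np.abs(P[...,0]-.57)<.04)&(np.abs(P[...,1])<.04)&(P[...,2]>.203)&(P[...,2]<.22)
w=np.linalg.svd(P[m][:,:2]-P[m][:,:2].mean(0),full_matrices=False)[2][0];print('wing angle',np.degrees(np.arctan(w[1]/w[0])),'expected -6.5')
s=grab('scene');cv2.imwrite('pics/c6.png',cv2.resize(s['color'][180:400,160:520,::-1],None,fx=2.2,fy=2.2,interpolation=cv2.INTER_CUBIC))
E
```

```text
wing angle -3.228029618571179 expected -6.5
```

View pics/c6.png

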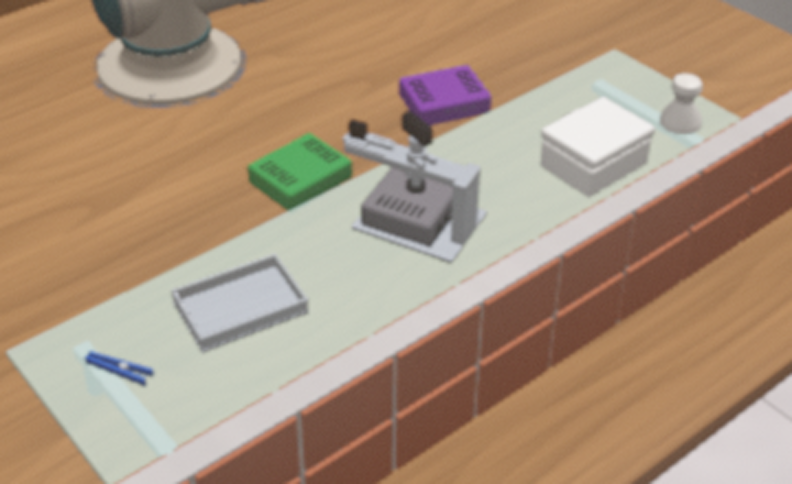

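The fin is back at the arm's end (357,130), the foot is on the router (415,185), and all the bystanders are in place with the robot clear. The wing angle agrees to about 3°, within the depth noise. Handing in.

```bash
python3 -c "
from bench import job
job.hand_in()"
```

```text
the job is handed in; nothing more can be done
```

I slid the lock tab back to its stop, then turned the knob clockwise 210.5° in one grip. I let go and backed away, and handed the job in at about 30 s of the 72 s allowed.

- **Tab:** it travelled about 18.4 mm and then pushed back with about 10 N, so it was against the stop. The last scene view shows it at the end of the arm.
- **Touch and quarter turn:** the wrist torque jumped by about 0.09 N m between 119° and 127°. Its later rise puts the touch at about 121°, uncertain by a few degrees. By that fit the load would be about 0.18 N m at 210.5°, the value given for a quarter turn past the touch.
- **Last pictures:** the router looked unmoved and the bystanders undisturbed by eye. At the end the robot touched nothing.
- **One disagreement:** the camera put the wing at -3.2°, where the arm's own angle gave -6.5°. I took the difference as depth-camera noise and did not correct for it, though a small spring-back on release is possible.

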